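# Open the hood sash and index the airflow dial

## Robot

A 6-joint arm with a two-finger parallel gripper is mounted at the origin on the work surface. World frame = base frame: x ahead of the robot, y to its left, z up, the work surface at z = 0. Lengths are in m, angles in rad, forces in N, time in s.
With the tool pointing down it reaches from about 0.35 to 0.775 m from the base axis. Payload 7.3 kg.
Tool frame: the origin (TCP) lies at the very end of the fingers, on their centre line; the grasp point (between the pads) lies 19 mm behind it; z points along the fingers, y is the line along which they close (so a half turn about z gives the same grasp; the last joint's range is limited). The gripper opens to 92 mm and grips with 3 to 60 N. Pads are 19 mm wide; open, the fingers measure 130 mm over their backs; the gripper's body (75 mm by 190 mm) begins 47 mm behind the grasp point.
Start: joints at [1.189, 0.342, 1.524, -0, 1.275, -0.146], TCP at [0.123, 0.51, 0.227] pointing down, gripper open.
Joint ranges: [-2.53, 2.53], [-0.77, 2.02], [0.04, 2.7], [-1, 4.14], [0.28, 2.66], [-3.11, 3.11]. Speed limits (rad/s): [2.57, 2.57, 3.14, 3.14, 3.14, 3.14].

## Interface

Orientations are given as [roll, pitch, yaw] about the fixed x, y, z axes, in that order (R = Rz(yaw) Ry(pitch) Rx(roll)).
In Python, from cell import robot gives the robot as it stands.
- The arm moves only by the tool apply_moves, never from a script. Its argument "motion" is text: rows parted by semicolons, each of 7 numbers parted by spaces: the opening in per cent of the stroke, from 0 (shut) to 100 (fully open), then the shift along the tool's x, y, z in cm, then the turn, a rotation vector about the tool's x, y, z in rad. A call has 1 to 20 rows; each row shifts and turns the commanded pose from where the row before left it, along the tool's axes as they then stand; what a row does not reach is not made up. A row lasts 1/8 s, in which the tool goes at most 62.5 mm and 10.7 degrees, less where a joint would pass 70% of its speed; a pose out of reach is approached as far as the arm can. A call with a gripper value outside its range is refused whole. The fingers move at their own pace and stop on an object; "force" is the grip in N (left out, the last holds). Time passes only in rows, so rows that do not move let the fingers close. It gives the time, the measured TCP pose, the force, the opening and the grip force at its end, in the units of the state.
- robot.observe(): the state, without advancing time (a new reading comes with each control period).
- robot.read_camera(name): name is "side" or "top"; returns a dict with "img" (420x560x3 uint8, red, green, blue), "fovy" (degrees; the focal length in pixels is half the picture's height over the tangent of half this angle, whatever the lens; pixels are square), "cx", "cy" (the principal point, pixels), "k1" (the pictures are not rectified: a ray, as slopes to the right and down, at radius r is drawn at 1 + k1 r^2 times it, then the intrinsics apply), "R" (3x3) and "t" (3): a world point X has camera coordinates R X + t. Camera axes: x right, y down, z forward; pixel columns grow to the right and rows downward; lengths in m; the calibration is good to about 2 mm. A picture is of the moment at which its call begins. There is no depth.
- robot.hand_in(): hands the job in; it is judged then, once.
Trained networks look in a picture, given as the dict that the camera call returned (one of the last four; its "shot" number tells which), for a name from the list of things; names that differ only in an ending like _2 or _b are one class to them, and where a whole thing is asked for, a point or a joint stands for the part that bears it (a point fixed in the world has none). Each returns a list of dicts, best first, with "score" (0 to 1); they miss things now and then, are a little off and sometimes report something else, mostly with a low value. They report only what shows in the picture. A call takes as long as a camera call.
- robot.search_frame(target, picture): "centre" ([x, y, z] in m, in world coordinates, good to about 4 mm: the middle of the surface that is visible of it).
- robot.trace(target, picture): "pixels" (420x560 bool, what is visible of it).
The state is a dict: "time": time; "qpos": joint angles; "qvel": joint speeds; "joint_efforts": joint torques, N m; "tool_pos": TCP position; "tool_rot": TCP orientation; "contact_force": force on the tool from outside, world axes, zero at the start; "torque": the same for the moment, N m; "opening": finger opening in m; "grip_force": force on a finger pad.
Only numpy, scipy, OpenCV 4.12 (cv2) and the standard library are available. Lean on these libraries where they do the work, as an engineer would, in place of code of your own. Each camera call takes 0.05 s, during which the arm holds its last target. There are 200 camera calls.

## Task

Open the small extraction hood for work: first raise its sliding front sash all the way up by its bar handle, where it stays by itself, and only then turn the airflow dial on the roof clockwise, feeling the clicks, to the third stop after its rest position, without going on to the fourth. Finish while still gripping the dial at that third stop, with the sash still fully up. Leave the flask, bottle and tube rack standing where they are.

Things in the scene. Friction and masses are not known exactly. Their poses are not given: they have to be found in the camera images.
- hood: small bench-top extraction hood, a fixed clear box with white floor and roof, 280 (x) x 400 (y) x 230 mm high. Origin: centre of its underside, on the bench; z up; its front, with the sash, faces -x (towards the robot). Two aluminium sash guides, 12 mm wide, stand in front of its front corners at x = -150 mm, y = +/-194 mm and rise to 315 mm. A grey outlet collar, 80 mm wide and 45 mm tall, stands on the roof at x = 75, y = 115 mm.
- sash (a joint): height of the sash in m: 0 shut, 0.080 fully up at the hard stop. It slides straight up in its guides. Friction holds it wherever it is left; lifting it takes about 9 to 12 N.
- sash_handle (a point): centre of the sash's handle: a round level steel bar, 14 mm thick and 150 mm long along the hood's y, at hood x = -198 mm, y = 0, 214 mm above the bench when shut and rising with the sash. It stands 48 mm out in front of the clear sash pane on two 10 mm wide studs at y = +/-66 mm, so between the studs a finger fits behind the bar (36 mm clear). The sash's top edge is 11 mm above the bar's centre.
- dial_turn (a joint): angle of the airflow dial in rad, 0 at its rest position (where it starts), growing clockwise seen from above. It clicks into a stop every 0.419 rad (24 degrees): first stop 0.419, second 0.838, third 1.257, fourth 1.676, fifth 2.094 (end of travel). A sprung ball makes the stops: it takes roughly 0.15 N m to leave one, and from half way the dial snaps into the next by itself.
- dial_axis (a point): point on the dial's vertical axis, in the middle of its grip bar's height: hood x = 0, y = -80 mm, 274 mm above the bench. The dial sits on a round aluminium plate 80 mm wide, 13 mm tall, marked with six ticks, the longer one at rest, pointing to the hood's front.
- dial: the dial with its grip: an upright bar 46 mm long (its x), 14 mm wide (its y), 32 mm tall, on a black disc 54 mm wide. Origin on the dial's axis 244 mm above the bench; the bar spans 8 to 40 mm above the origin. Its x axis lies along the hood's x at rest and turns with the dial; a white line on top marks the -x half, which points at the ticks.
- flask: bystander: upright clear culture flask with green cap, 30 x 55 mm, 118 mm tall, 90 g; origin: centre of its underside.
- reagent_bottle: bystander: amber reagent bottle, 72 mm wide, 150 mm tall; origin: centre of its underside.
- tube_rack: bystander: clear rack holding four capped tubes, 90 x 160 mm, 109 mm tall; origin: centre of its underside.

How it is judged:
By the outcome, as a careful person would: the job done as asked, in the order asked, and still so for the second after the job is handed in, while the arm keeps its last pose, push and grip.
It also fails if it takes over 51 s, if anything falls off the work surface, if the arm or the gripper's body presses on something with over 40 N, if the wrist force passes 120 N, or if a joint passes its speed limit or range.

## Working session

There is one attempt and no reset: what is moved stays moved. The work goes in short steps, Python scripts to look and compute and a tool call to move; the robot and the scene stay as the last step left them, time stands still between calls to the robot, and variables do not carry over. Pictures are saved under pics/ and viewed, at most 10 in all, crops included, and the job is handed in when it is done.

Besides the shell and the picture viewer there is one more tool, called after "Emit:" as a command line: name --argument value ..., lists and objects as JSON in quotes. apply_moves: Moves the arm, as the interface text tells. Its arguments: {"type":"object","properties":{"motion":{"type":"string"},"force":{"type":"number"}},"required":["motion"]}

```bash
mkdir -p pics; python3 - <<'E'
from cell import robot
import cv2,numpy as np
np.set_printoptions(precision=4,suppress=True)
s=robot.observe();print(s['time'],s['tool_pos'],s['tool_rot'],s['opening'])
for n in('side','top'):
    p=robot.read_camera(n);cv2.imwrite(f'pics/{n}0.png',p['img'][:,:,::-1])
    C=-p['R'].T@p['t'];print(n,p['fovy'],p['cx'],p['cy'],p['k1'],C,p['R'].tolist())
    for t in('hood','sash_handle','dial_axis','dial','flask','reagent_bottle','tube_rack'):
        try:print(t,[(np.round(d['centre'],3),round(d['score'],2)) for d in robot.search_frame(t,p)[:2]])
        except Exception as e:print(t,e)
E
```

```text
0.0 [0.1225 0.5101 0.226 ] [-3.1401 -0.0002  2.9058] 0.09180719645520535
side 45.99033691719954 273.72548270022463 210.77548697735608 0.032010282221546754 [-0.0647 -0.6299  1.116 ] [[0.7315775565713372, -0.6816178678386242, 0.013833328024723807], [-0.49251901769623885, -0.5424308987798456, -0.6805833800912425], [0.4714014169777642, 0.4910863491200063, -0.7325400342502377]]
hood [(array([ 0.599, -0.107,  0.228]), 0.94)]
sash_handle [(array([ 0.512, -0.062,  0.156]), 0.91), (array([ 0.601, -0.103,  0.229]), 0.38)]
dial_axis [(array([ 0.513, -0.064,  0.156]), 0.67), (array([ 0.654, -0.127,  0.258]), 0.65)]
dial [(array([ 0.655, -0.129,  0.258]), 0.9)]
flask [(array([0.445, 0.258, 0.068]), 0.98)]
reagent_bottle [(array([0.567, 0.234, 0.068]), 0.66)]
tube_rack [(array([ 0.425, -0.356,  0.071]), 0.87)]
top 42.352845281434995 279.79390385749906 201.2324487987285 -0.14596928139806523 [ 0.3605 -0.002   1.6753] [[-0.013901098574341124, -0.9998907958538843, 0.005015558305142817], [-0.9943109020642763, 0.01329340111180363, -0.10568403627325079], [0.10560582130996166, -0.006456148508711228, -0.9943871120704862]]
hood []
sash_handle [(array([ 0.514, -0.032,  0.226]), 0.85)]
dial_axis [(array([ 0.665, -0.122,  0.256]), 0.88)]
dial [(array([ 0.656, -0.122,  0.254]), 0.69)]
flask [(array([0.446, 0.262, 0.083]), 0.69)]
reagent_bottle [(array([0.593, 0.221, 0.107]), 0.97)]
tube_rack [(array([ 0.446, -0.337,  0.072]), 0.76)]
```

View pics/side0.png

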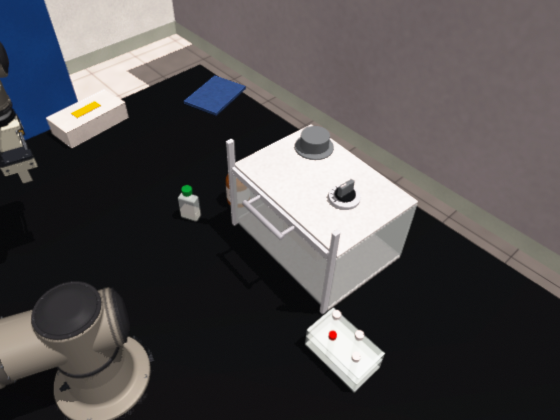

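View pics/top0.png

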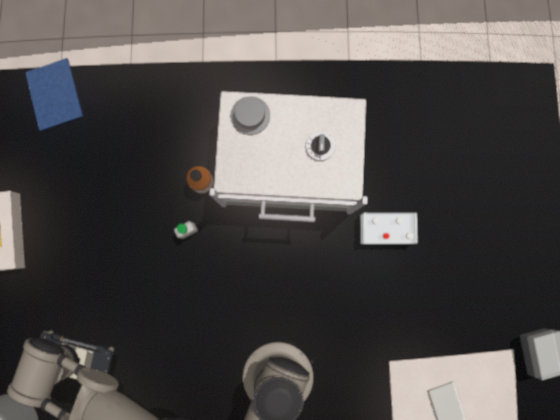

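The side picture shows the handle running from (247,198) to (290,233), the dial at (345,192), and the guide tops at (231,142) and (335,235). The top picture shows the handle at about (262–315,217), the dial at (320,147), and the rear roof corners at (219,93) and (366,99). I'll fit the hood pose to these points.

```bash
cat > h.py <<'E'
import numpy as np,cv2
from cell import robot
from scipy.optimize import least_squares
np.set_printoptions(precision=4,suppress=True)
def proj(p,X):
    c=(np.atleast_2d(X)@p['R'].T)+p['t'];s=c[:,:2]/c[:,2:];s=s*(1+p['k1']*(s**2).sum(1,keepdims=True))
    f=210/np.tan(np.radians(p['fovy']/2));return s*f+[p['cx'],p['cy']]
def hood(v,X):
    c,s=np.cos(v[2]),np.sin(v[2]);X=np.asarray(X,float)
    return np.c_[v[0]+c*X[:,0]-s*X[:,1],v[1]+s*X[:,0]+c*X[:,1],X[:,2]]
def say():
    s=robot.observe();print(s['time'],s['qpos'],s['tool_pos'],s['tool_rot'],s['contact_force'],s['opening'],s['grip_force'])
E
python3 - <<'E'
from h import *
S=robot.read_camera('side');T=robot.read_camera('top')
def dc(p,t):
    m=robot.trace(t,p)[0]['pixels'];ys,xs=np.nonzero(m);print(t,xs.min(),xs.max(),ys.min(),ys.max(),m.sum());return m
for p in(S,T):
    for t in('dial','sash_handle'):dc(p,t)
top=[((.14,.2,.23),(219,93)),((.14,-.2,.23),(366,99)),((-.15,.194,.315),(212,191)),((-.15,-.194,.315),(366,200)),((-.198,.075,.214),(261,217)),((-.198,-.075,.214),(315,219))]
side=[((.14,.2,.23),(311,127)),((.14,-.2,.23),(414,200)),((-.15,.194,.315),(231,142)),((-.15,-.194,.315),(335,235)),((-.198,.075,.214),(247,199)),((-.198,-.075,.214),(290,233)),((0,-.08,.284),(346,186))]
def r(v):return np.r_[tuple((proj(p,hood(v,[a for a,_ in L]))-[b for _,b in L]).ravel() for p,L in((T,top),(S,side)))]
o=least_squares(r,[.66,-.04,0],loss='soft_l1',f_scale=2);print(o.x,r(o.x).reshape(-1,2))
print(hood(o.x,[(-.198,0,.214),(0,-.08,.274)]))
E
```

```text
dial 334 355 179 201 359
sash_handle 232 328 168 302 5279
dial 311 330 135 154 300Traceback (most recent call last):
  File "<stdin>", line 6, in <module>
  File "<stdin>", line 4, in dc
IndexError: list index out of range
```

```bash
python3 - <<'E'
from h import *
S=robot.read_camera('side');T=robot.read_camera('top')
top=[((.14,.2,.23),(219,93)),((.14,-.2,.23),(366,99)),((-.15,.194,.315),(212,191)),((-.15,-.194,.315),(366,200)),((-.198,.075,.214),(261,217)),((-.198,-.075,.214),(315,219))]
side=[((.14,.2,.23),(311,127)),((.14,-.2,.23),(414,200)),((-.15,.194,.315),(231,142)),((-.15,-.194,.315),(335,235)),((-.198,.075,.214),(247,199)),((-.198,-.075,.214),(290,233)),((0,-.08,.284),(346,186))]
def r(v):return np.r_[tuple((proj(p,hood(v,[a for a,_ in L]))-[b for _,b in L]).ravel() for p,L in((T,top),(S,side)))]
o=least_squares(r,[.66,-.04,0],loss='soft_l1',f_scale=2);print(o.x,r(o.x).reshape(-1,2))
print(hood(o.x,[(-.198,0,.214),(0,-.08,.274)]))
for n,p in(('t',T),('s',S)):
    im=p['img'][:,:,::-1].copy()
    X=[(-.198,.075,.214),(-.198,-.075,.214),(-.15,.194,.315),(-.15,-.194,.315),(.14,.2,.23),(.14,-.2,.23),(-.023,-.08,.284),(.023,-.08,.284)]
    c=proj(p,hood(o.x,X));im=cv2.resize(im[80:260,180:430],None,fx=3,fy=3)
    for u in c:cv2.circle(im,tuple(int(a) for a in ((u-[180,80]+.5)*3)),3,(0,0,255),1)
    cv2.imwrite(f'pics/{n}1.png',im)
E
```

```text
[ 0.6685 -0.0448 -0.0652] [[ 2.3754 -1.6596]
 [-0.0323 -0.0842]
 [ 0.775   0.7231]
 [-0.3335 -0.3864]
 [-1.1265 -0.8287]
 [ 0.2702  0.0205]
 [-0.5958 -3.1537]
 [ 3.9442  0.9074]
 [-1.6509 -0.7291]
 [ 1.2575 -2.4296]
 [-3.3599  4.9235]
 [-8.1641  6.9117]
 [ 0.5631 -2.5849]]
[[ 0.4709 -0.0319  0.214 ]
 [ 0.6633 -0.1246  0.274 ]]
```

View pics/t1.png

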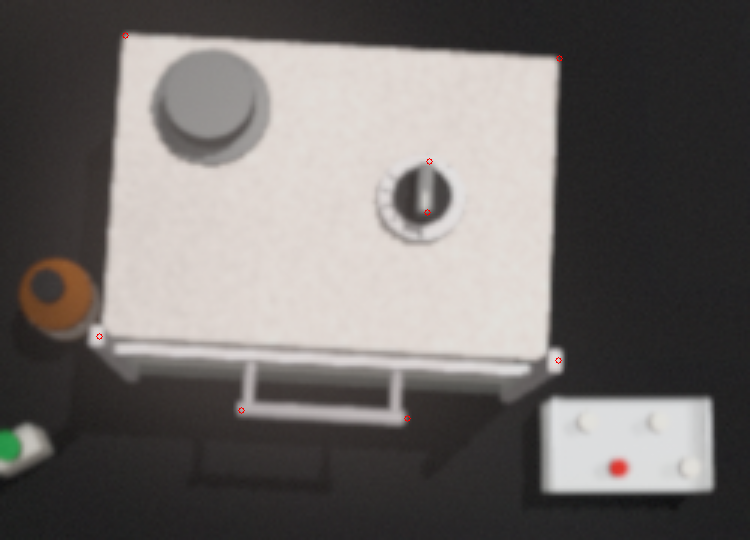

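View pics/s1.png

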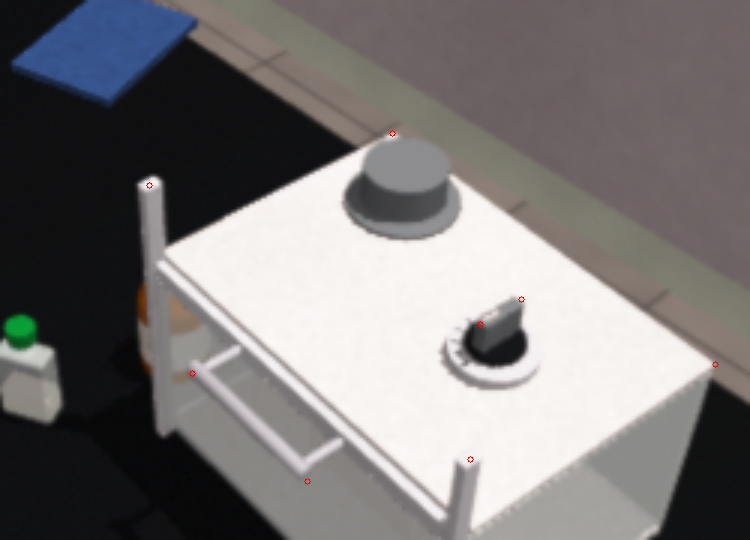

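The overlay fits the top view well, but I had misread the handle ends in the side view. At about (245,201) and (281,236) they fit better, so I'll refit.

```bash
python3 - <<'E'
from h import *
S=robot.read_camera('side');T=robot.read_camera('top')
H=[(.14,-.2,.23),(-.15,.194,.315),(-.15,-.194,.315),(-.198,.075,.214),(-.198,-.075,.214),(-.023,-.08,.284),(.023,-.08,.284)]
tp=[(560,58),(97,333),(557,357),(240,412),(406,418),(424,213),(428,162)]
sp=[(713,366),(150,182),(469,460),(196,365),(303,470),(478,325),(518,301)]
H=H+[(.14,.2,.23)]; tp=np.array(tp+[(125,37)])/3+[179.67,79.67]; sp=np.array(sp)/3+[179.67,79.67]
def r(v):return np.r_[(proj(T,hood(v,H))-tp).ravel(),(proj(S,hood(v,H[:-1]))-sp).ravel()]
o=least_squares(r,[.66,-.04,0],loss='soft_l1',f_scale=2);print(o.x,r(o.x).reshape(-1,2))
print(hood(o.x,[(-.198,0,.214),(0,-.08,.274)]));say()
E
```

```text
[ 0.6688 -0.044  -0.0711] [[-0.3598  0.2274]
 [ 0.1524  0.4516]
 [-0.3383  1.2463]
 [-0.5054 -1.1434]
 [-0.4597  0.0356]
 [ 0.6193 -0.2001]
 [ 0.1003 -0.3652]
 [ 0.0958 -1.1773]
 [ 0.388  -0.59  ]
 [-0.242   0.378 ]
 [-0.5888 -0.7116]
 [-1.5945  2.0136]
 [ 0.5841  3.1035]
 [ 0.4349 -0.6295]
 [ 0.6752 -0.7669]]
[[ 0.4713 -0.0299  0.214 ]
 [ 0.6631 -0.1238  0.274 ]]
1.3 [ 1.189   0.342   1.5241  0.      1.2754 -0.146 ] [0.1226 0.5105 0.2267] [ 3.1415 -0.      2.9058] [ 0.5407  0.0498 -0.3109] 0.09176812013250225 0.0
```

Emit:
apply_moves --motion "33 0 0 -1.7 0 0 0.1757; 33 0 0 -1.7 0 0 0.1757; 33 0 0 -1.7 0 0 0.1757; 33 0 0 -1.7 0 0 0.1757; 33 0 0 -1.7 0 0 0.1757; 33 0 0 -1.7 0 0 0.1757; 33 0 0 -1.7 0 0 0.1757; 33 0 0 -1.7 0 0 0.1757; 33 0 0 0 0 0 0" --force 40

```text
time: 2.42
tool_pos: [0.1228, 0.5109, 0.3638]
tool_rot: [3.141, -0.003, 1.502]
contact_force: [-0.3, 0.4, 0.3]
opening: 0.0304
grip_force: 0.0
```

Emit:
apply_moves --motion "33 -3.2 2.4 0 0 0 0; 33 -3.2 2.4 0 0 0 0; 33 -3.2 2.4 0 0 0 0; 33 -3.2 2.4 0 0 0 0; 33 -3.2 2.4 0 0 0 0; 33 -3.2 2.4 0 0 0 0; 33 -3.2 2.4 0 0 0 0; 33 -3.2 2.4 0 0 0 0; 33 -3.2 2.4 0 0 0 0; 33 -3.2 2.4 0 0 0 0; 33 -3.2 2.4 0 0 0 0; 33 -3.2 2.4 0 0 0 0; 33 -3.2 2.4 0 0 0 0; 33 -3.2 2.4 0 0 0 0; 33 -3.2 2.4 0 0 0 0; 33 -3.2 2.4 0 0 0 0; 33 0 0 0 0 0 0; 33 0 0 0 0 0 0"

```text
time: 4.68
tool_pos: [0.469, -0.0269, 0.362]
tool_rot: [-3.14, -0.001, 1.502]
contact_force: [-0.1, 0.5, -0.1]
opening: 0.0303
grip_force: 0.0
```

Emit:
apply_moves --motion "33 -0.3 0.2 2 0 0 0; 33 0 0 3 0 0 0; 33 0 0 3 0 0 0; 33 0 0 3 0 0 0; 33 0 0 1.5 0 0 0; 33 0 0 0 0 0 0; 33 0 0 0 0 0 0"

```text
time: 5.55
tool_pos: [0.4715, -0.0299, 0.2386]
tool_rot: [3.14, 0.0, 1.502]
contact_force: [-0.1, -0.1, -0.7]
opening: 0.0301
grip_force: 0.0
```

```bash
python3 - <<'E'
from h import *
say()
S=robot.read_camera('side')['img'][150:280,200:340,::-1]
T=robot.read_camera('top')['img'][150:280,220:360,::-1]
cv2.imwrite('pics/st2.png',cv2.resize(np.hstack([S,T]),None,fx=2.8,fy=2.8,interpolation=cv2.INTER_CUBIC))
E
```

```text
5.55 [-0.2259  0.2347  1.6415  0.0002  1.2638 -0.1569] [ 0.4715 -0.0299  0.2386] [3.14   0.     1.5017] [-0.1343 -0.1323 -0.6762] 0.03013991195490657 0.0
```

View pics/st2.png

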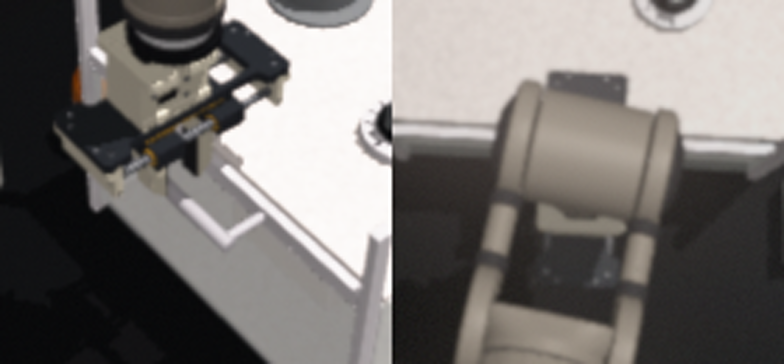

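The crop shows the fingers straddling the bar, with the bar emerging below them towards (230,240). I'll descend carefully.

Emit:
apply_moves --motion "33 0 0 0.6 0 0 0; 33 0 0 0.6 0 0 0; 33 0 0 0.6 0 0 0; 33 0 0 0.6 0 0 0; 33 0 0 0 0 0 0"

```text
time: 6.28
tool_pos: [0.471, -0.0304, 0.2131]
tool_rot: [-3.14, -0.0, 1.5]
contact_force: [-0.5, -0.2, 0.7]
opening: 0.0303
grip_force: 0.0
```

Emit:
apply_moves --motion "33 0 0 0.6 0 0 0; 33 0 0 0.6 0 0 0; 33 0 0 0.6 0 0 0; 33 0 0 0 0 0 0; 10 0 0 0 0 0 0; 0 0 0 0 0 0 0; 0 0 0 0 0 0 0; 0 0 0 0 0 0 0; 0 0 0 0 0 0 0"

```text
time: 7.4
tool_pos: [0.4711, -0.0304, 0.1958]
tool_rot: [-3.141, -0.0, 1.5]
contact_force: [-3.5, -0.9, 1.7]
opening: 0.0127
grip_force: 40.0
```

Emit:
apply_moves --motion "0 0 0 -0.5 0 0 0; 0 0 0 -0.5 0 0 0; 0 0 0 -0.5 0 0 0; 0 0 0 -0.5 0 0 0; 0 0 0 0 0 0 0"

```text
time: 8.02
tool_pos: [0.4711, -0.0304, 0.2163]
tool_rot: [-3.142, 0.0, 1.5]
contact_force: [-3.5, -0.8, -3.4]
opening: 0.0125
grip_force: 40.0
```

Emit:
apply_moves --motion "0 0 0 -0.6 0 0 0; 0 0 0 -0.6 0 0 0; 0 0 0 -0.6 0 0 0; 0 0 0 -0.6 0 0 0; 0 0 0 -0.6 0 0 0; 0 0 0 -0.6 0 0 0; 0 0 0 -0.6 0 0 0; 0 0 0 -0.6 0 0 0"

```text
time: 9.02
tool_pos: [0.4711, -0.0304, 0.264]
tool_rot: [-3.141, -0.0, 1.5]
contact_force: [-4.5, -1.5, -10.3]
opening: 0.0128
grip_force: 40.0
```

Emit:
apply_moves --motion "0 0 0 -0.4 0 0 0; 0 0 0 -0.4 0 0 0; 0 0 0 -0.3 0 0 0; 0 0 0 -0.2 0 0 0"

```text
time: 9.52
tool_pos: [0.4708, -0.0303, 0.2708]
tool_rot: [-3.134, -0.002, 1.5]
contact_force: [12.8, -3.1, -57.1]
opening: 0.0129
grip_force: 40.0
```

Emit:
apply_moves --motion "0 0 0 0.4 0 0 0; 0 0 0 0 0 0 0"

```text
time: 9.78
tool_pos: [0.471, -0.0304, 0.2707]
tool_rot: [-3.139, -0.001, 1.5]
contact_force: [2.2, -2.4, -30.1]
opening: 0.0128
grip_force: 40.0
```

```bash
python3 - <<'E'
from h import *
say()
p=robot.read_camera('side')
im=cv2.resize(p['img'][100:280,180:430,::-1],None,fx=3,fy=3,interpolation=cv2.INTER_CUBIC)
v=[.6688,-.044,-.0711]
for z,c in((.214+.07,(0,255,255)),(.294,(0,0,255))):
    for u in proj(p,hood(v,[(-.198,.075,z),(-.198,-.075,z),(-.15,.188,z+.011),(-.15,-.188,z+.011)])):
        cv2.circle(im,tuple(int(a) for a in (u-[179.67,99.67])*3),3,c,1)
cv2.imwrite('pics/s3.png',im)
E
```

```text
9.775 [-0.2271  0.2123  1.5806  0.0002  1.3518 -0.1565] [ 0.471  -0.0304  0.2707] [-3.1385 -0.0007  1.5001] [  2.2005  -2.4421 -30.1255] 0.012833377833193776 39.98925268650055
```

View pics/s3.png

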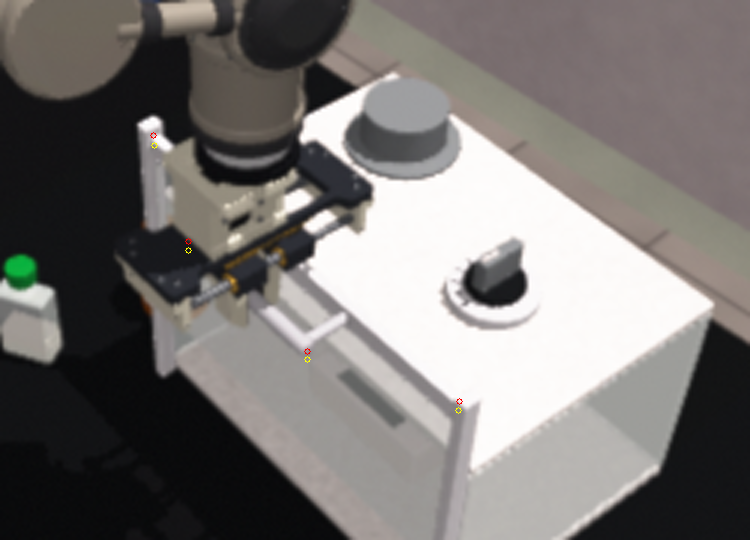

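The handle's right end is now at (303,347), about 75 mm above where it began. The arm met a hard stop at 57 N. I'll unload, release and go up, then check the sash without the arm in the way.

Emit:
apply_moves --motion "0 0 0 0.2 0 0 0; 0 0 0 0 0 0 0; 33 0 0 0 0 0 0; 33 0 0 0 0 0 0; 33 0 0 0 0 0 0; 33 0 0 -0.5 0 0 0; 33 0 0 -2 0 0 0; 33 0 0 -3 0 0 0; 33 0 0 -3 0 0 0; 33 0 -4 -1 0 0 0; 33 0 -4 0 0 0 0; 33 0 0 0 0 0 0"

```text
time: 11.32
tool_pos: [0.3902, -0.0246, 0.3671]
tool_rot: [3.139, 0.0, 1.5]
contact_force: [-0.3, -0.0, 0.1]
opening: 0.0301
grip_force: 0.0
```

```bash
python3 - <<'E'
from h import *
say()
a=cv2.imread('pics/side0.png');p=robot.read_camera('side');b=p['img'][:,:,::-1]
cv2.imwrite('pics/side4raw.png',b)
f=lambda m,x,y:cv2.resize(m[y:y+110,x:x+130],None,fx=3,fy=3,interpolation=cv2.INTER_CUBIC)
cv2.imwrite('pics/s4.png',np.hstack([f(a,235,175),f(b,235,175)]))
E
```

```text
11.325 [-0.2596  0.005   1.5589  0.0001  1.5747 -0.1888] [ 0.3902 -0.0246  0.3671] [3.1387 0.0004 1.5   ] [-0.3285 -0.0085  0.1096] 0.030073503387506317 0.0
```

View pics/s4.png

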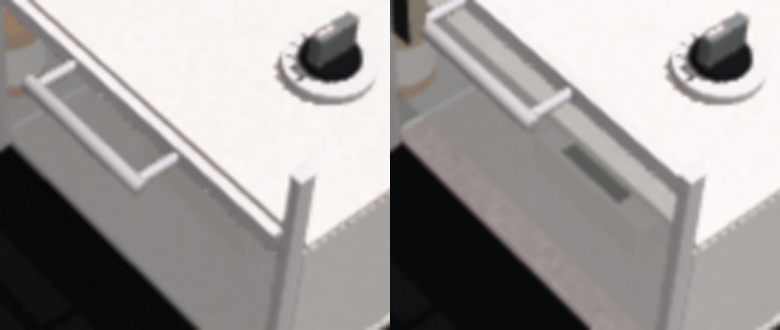

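```bash
python3 - <<'E'
from h import *
p=robot.read_camera('side');v=[.6688,-.044,-.0711]
def pan(m,x,y,h):
    k=5;m=cv2.resize(m[y:y+80,x:x+78],None,fx=k,fy=k,interpolation=cv2.INTER_CUBIC)
    for hh,c in zip(h,((0,255,255),(0,0,255))):
        P=hood(v,[(-.198,-.030,.214+hh),(-.198,-.075,.214+hh),(-.15,-.1,.225+hh),(-.15,-.188,.225+hh),(-.156,-.188,.315),(-.156,-.2,.315),(-.144,-.2,.315),(-.144,-.188,.315)])
        q=((proj(p,P)-[x,y]+.5)*k).astype(int)
        cv2.line(m,tuple(q[0]),tuple(q[1]),c,1);cv2.line(m,tuple(q[2]),tuple(q[3]),c,1)
        cv2.polylines(m,[q[4:]],True,(0,255,0),1)
    return m
cv2.imwrite('pics/s5.png',np.hstack([pan(cv2.imread('pics/side0.png'),268,200,(0,.005)),pan(cv2.imread('pics/side4raw.png'),268,190,(.07,.08))]))
E
```

```text
(no output)
```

View pics/s5.png

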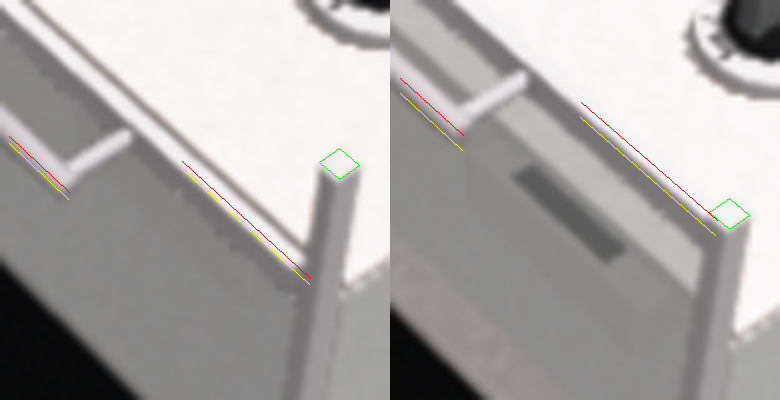

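The overlays don't settle the absolute sash height, because the handle pick sits a little above the model both before and after. But the rise matches the arm's travel, and a stiff 57 N stop with nothing in the way means the sash is at its hard stop. Next I'll go to the dial.

Emit:
apply_moves --motion "50 0 0 0 0 0 -0.1745; 50 0 0 0 0 0 -0.1745; 50 0 0 0 0 0 -0.1745; 50 0 0 0 0 0 -0.1745; 50 0 0 0 0 0 -0.1745; 50 0 0 0 0 0 -0.1745; 50 0 0 0 0 0 -0.1745; 50 0 0 0 0 0 -0.1745; 50 0 0 0 0 0 -0.1745; 50 -3.5 -1 0 0 0 0; 50 -3.5 -1 0 0 0 0; 50 -3.5 -1 0 0 0 0; 50 -3.5 -1 0 0 0 0; 50 -3.5 -1 0 0 0 0; 50 -3.5 -1 0 0 0 0; 50 -3.5 -1 0 0 0 0; 50 -3.5 -1 0 0 0 0; 50 0 0 0 0 0 0; 50 0 0 0 0 0 0" --force 30

```text
time: 13.8
tool_pos: [0.6653, -0.1243, 0.3648]
tool_rot: [3.141, -0.001, 3.071]
contact_force: [0.6, 0.8, -0.1]
opening: 0.0456
grip_force: 0.0
```

```bash
python3 - <<'E'
from h import *
say()
for n in('side','top'):
    p=robot.read_camera(n)
    for t in ('dial','sash_handle'):print(n,t,[(np.round(d['centre'],3),round(d['score'],2)) for d in robot.search_frame(t,p)[:2]])
E
```

```text
13.8 [-0.2979  0.6183  0.7062  0.0002  1.8184 -1.7979] [ 0.6653 -0.1243  0.3648] [ 3.1412 -0.0012  3.0709] [ 0.6362  0.8266 -0.1361] 0.04562840736172615 0.0
side dial [(array([ 0.658, -0.13 ,  0.259]), 0.59)]
side sash_handle [(array([ 0.516, -0.065,  0.228]), 0.86)]
top dial [(array([ 0.653, -0.121,  0.254]), 0.79)]
top sash_handle [(array([0.521, 0.034, 0.292]), 0.68)]
```

Emit:
apply_moves --motion "50 0.2 0 2 0 0 0; 50 0 0 2.5 0 0 0; 50 0 0 2.5 0 0 0; 50 0 0 1.5 0 0 0; 50 0 0 0.9 0 0 0; 50 0 0 0.8 0 0 0; 50 0 0 0 0 0 0"

```text
time: 14.98
tool_pos: [0.6631, -0.1243, 0.2635]
tool_rot: [3.141, -0.0, 3.071]
contact_force: [0.2, -0.1, 0.2]
opening: 0.0461
grip_force: 0.0
```

Emit:
apply_moves --motion "20 0 0 0.2 0 0 0; 0 0 0 0 0 0 0; 0 0 0 0 0 0 0; 0 0 0 0 0 0 0; 0 0 0 0 0 0 0; 0 0 0 0 0 0 0" --force 30

```text
time: 15.72
tool_pos: [0.6633, -0.1235, 0.262]
tool_rot: [3.141, 0.0, 3.071]
contact_force: [0.5, 5.1, 1.0]
opening: 0.0139
grip_force: 30.0
```

```bash
python3 - <<'E'
from h import *
say();s=robot.observe();print(s['torque'])
E
```

```text
15.725 [-0.2982  0.6149  0.9818  0.0012  1.5447 -1.7987] [ 0.6633 -0.1235  0.262 ] [3.1405 0.0004 3.0713] [0.4538 5.1085 0.9707] 0.013885730560280914 29.994553327560425
[0.8611 0.0231 0.0033]
```

Emit:
apply_moves --motion "0 0 0.1 0 0 0 0.105; 0 0 0 0 0 0 0.105; 0 0 0 0 0 0 0.105; 0 0 0 0 0 0 0.105; 0 0 0 0 0 0 0"

```text
time: 16.35
tool_pos: [0.6633, -0.1235, 0.262]
tool_rot: [-3.141, 0.001, 2.651]
contact_force: [-0.5, 1.9, 1.2]
opening: 0.0137
grip_force: 30.0
```

```bash
python3 - <<'E'
from h import *
say();s=robot.observe();print(s['torque'])
E
```

```text
16.35 [-0.2975  0.6147  0.9821 -0.0003  1.5442 -1.3781] [ 0.6633 -0.1235  0.262 ] [-3.1414  0.0006  2.6515] [-0.538   1.86    1.2297] 0.013653686039249834 29.997098743915558
[ 0.2445  0.03   -0.0162]
```

Emit:
apply_moves --motion "0 0 0 0 0 0 0.105; 0 0 0 0 0 0 0.105; 0 0 0 0 0 0 0.105; 0 0 0 0 0 0 0.105; 0 0 0 0 0 0 0"

```text
time: 16.98
tool_pos: [0.6632, -0.1236, 0.2619]
tool_rot: [-3.142, 0.001, 2.233]
contact_force: [0.4, 1.1, 3.3]
opening: 0.0137
grip_force: 30.0
```

```bash
python3 - <<'E'
from h import *
say();s=robot.observe();print(s['torque'])
E
```

```text
16.975 [-0.2975  0.6147  0.9822 -0.0003  1.5442 -0.96  ] [ 0.6632 -0.1236  0.2619] [-3.1415  0.0005  2.2333] [0.3677 1.102  3.3488] 0.013673971889991471 29.997507333755493
[ 0.1574  0.1063 -0.0241]
```

Emit:
apply_moves --motion "0 0 0 0 0 0 0.105"

```text
time: 17.1
tool_pos: [0.6632, -0.1236, 0.262]
tool_rot: [-3.142, 0.001, 2.128]
contact_force: [-0.9, 2.1, 1.8]
opening: 0.0139
grip_force: 30.0
```

```bash
python3 - <<'E'
from h import *
s=robot.observe();print(s['torque'],s['tool_rot'])
E
```

```text
[ 0.1962  0.2087 -0.0106] [-3.1415  0.0006  2.1275]
```

Emit:
apply_moves --motion "0 0 0 0 0 0 0.105; 0 0 0 0 0 0 0.105; 0 0 0 0 0 0 0.104; 0 0 0 0 0 0 0; 0 0 0 0 0 0 0"

```text
time: 17.73
tool_pos: [0.6632, -0.1236, 0.2619]
tool_rot: [3.142, 0.0, 1.815]
contact_force: [-1.3, 0.5, 3.3]
opening: 0.0143
grip_force: 30.0
```

```bash
python3 - <<'E'
from h import *
say();s=robot.observe();print(s['torque'])
S=robot.read_camera('side');a=S['img'][80:280,180:430,::-1]
T=robot.read_camera('top');b=T['img'][80:280,180:400,::-1]
cv2.imwrite('pics/s6.png',cv2.resize(np.hstack([a,b]),None,fx=1.7,fy=1.7,interpolation=cv2.INTER_CUBIC))
for t in ('flask','reagent_bottle','tube_rack'):print(t,[np.round(d['centre'],3) for d in robot.search_frame(t,S)[:1]])
E
```

```text
17.725 [-0.2976  0.6147  0.9823 -0.0003  1.5444 -0.5417] [ 0.6632 -0.1236  0.2619] [3.1416 0.0004 1.8149] [-1.3046  0.4863  3.3078] 0.014282281903809717 29.997561872005463
[ 0.0158  0.3258 -0.0348]
flask [array([0.445, 0.258, 0.066])]
reagent_bottle []
tube_rack [array([ 0.424, -0.354,  0.071])]
```

View pics/s6.png

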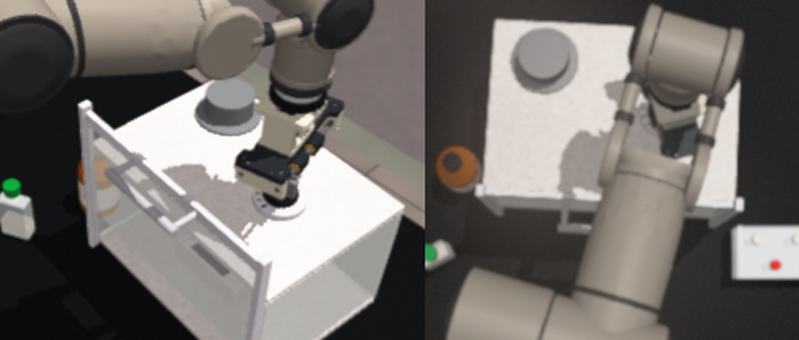

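Emit:
apply_moves --motion "0 0 0 0 0 0 0.06; 0 0 0 0 0 0 0"

```text
time: 18.23
tool_pos: [0.6632, -0.1236, 0.2619]
tool_rot: [3.142, 0.0, 1.752]
contact_force: [-2.1, -1.5, 5.0]
opening: 0.0138
grip_force: 30.0
```

```bash
python3 - <<'E'
from h import *
s=robot.observe();print(s['torque'],s['tool_rot'],s['opening'])
E
```

```text
[-0.1526  0.3734  0.0103] [3.1416 0.0004 1.7524] 0.01382039564617663
```

Emit:
apply_moves --motion "0 0 0 0 0 0 -0.06; 0 0 0 0 0 0 -0.06; 0 0 0 0 0 0 0"

```text
time: 18.6
tool_pos: [0.6632, -0.1236, 0.2619]
tool_rot: [3.142, 0.0, 1.873]
contact_force: [-1.3, -0.6, 5.1]
opening: 0.0139
grip_force: 30.0
```

```bash
python3 - <<'E'
from h import *
s=robot.observe();print(s['torque'],s['tool_rot'],s['opening'])
E
```

```text
[-0.1837  0.4186 -0.0716] [3.1415 0.0004 1.8725] 0.013949088846016703
```

Emit:
apply_moves --motion "0 0 0 0 0 0 0.05; 0 0 0 0 0 0 0; 0 0 0 0 0 0 0"

```text
time: 18.98
tool_pos: [0.6632, -0.1236, 0.2619]
tool_rot: [3.141, 0.0, 1.822]
contact_force: [-2.3, -0.5, 5.8]
opening: 0.0139
grip_force: 30.0
```

```bash
python3 - <<'E'
from h import *
s=robot.observe();print(s['torque'],s['tool_rot'],s['opening'])
E
```

```text
[-0.1745  0.4776 -0.0465] [3.1414 0.0005 1.8216] 0.013851058889354912
```

```bash
python3 -c "
from cell import robot
print(robot.hand_in())"
```

```text
the job is handed in; nothing more can be done
None
```

I handed the job in with the gripper still holding the dial at its third stop, felt as a restoring torque either way, and the sash raised to a stiff stop at 57 N. The sash rose 75 mm from where it began, and the camera checks couldn't confirm its exact height. The flask and tube rack had not moved at the last look, and I didn't separately measure the bottle, though it still showed standing in the picture.

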